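# Index the sample turntable under the press and latch the guard gate

### The arm

A 7-joint arm with a two-finger parallel gripper is mounted at the origin on the work surface. World frame = base frame: x ahead of the robot, y to its left, z up, the work surface at z = 0. Lengths are in m, angles in rad, forces in N, time in s.
With the tool pointing down it reaches from about 0.35 to 0.9 m from the base axis. Payload 19.9 kg.
Tool frame: the origin (TCP) lies on the centre line of the jaws, within the pads' length; the fingertips stand bot.tip_extent ahead of it and the grasp point (between the pads) lies 3 mm ahead of it (bot.tip_extent is the distance from the TCP to the fingertips, in m); z points along the fingers, y is the line along which they close (so a half turn about z gives the same grasp; the last joint's range is limited). The gripper opens to 94 mm and grips with 3 to 60 N. Pads are 16 mm wide; open, the fingers measure 119 mm over their backs; the gripper's body (75 mm by 177 mm) begins 78 mm behind the grasp point.
Start: joints at [-1.312, 0.417, -0.01, 1.614, 0.005, 1.111, -0.053], TCP at [0.185, 0.597, 0.227] pointing down, gripper open.
Joint ranges: [-2.81, 2.81], [-0.39, 2.02], [-1.27, 1.25], [0.06, 2.57], [-1.19, 4.33], [0.19, 2], [-2.82, 2.82]. Speed limits (rad/s): [1.89, 1.89, 2.39, 2.39, 3.01, 3.01, 3.01].

### API

Orientations are given as a rotation vector (axis times angle).
In Python, from workcell import get_state, camera, bot gives the robot as it stands.
- The arm moves only by the shell command python3 -m inch 'ROWS' [FORCE]. ROWS is JSON, a list of rows, each a list of 5 numbers: the shift along the tool's x, y, z in m, then the turn about the tool's z in degrees, then the opening, from 0 (shut) to 1 (fully open). In form: [[x, y, z, spin, jaw], ...]. A call has 1 to 8 rows; each row is the pose to reach, as a shift and turn from the pose commanded when the call began, along the tool's axes at that moment; what a row does not reach only later rows make up. A row lasts 1/8 s, in which the tool goes at most 62.5 mm and 10.7 degrees, less where a joint would pass 70% of its speed; a pose out of reach is approached as far as the arm can. A call with a gripper value outside its range is refused whole. The fingers move at their own pace and stop on an object; FORCE is the grip in N (left out, the last holds). Time passes only in rows, so rows that repeat a pose let the fingers close. It gives the time, the measured TCP pose, the force, the opening and the grip force at its end, in the units of the state.
- get_state(): the state, without advancing time (a new reading comes with each control period).
- camera(name): name is "side" or "top" or "wrist"; returns a dict with "frame" (480x640x3 uint8, red, green, blue), "fx", "fy", "cx", "cy" (pixels), "R" (3x3) and "t" (3): a world point X has camera coordinates R X + t. Camera axes: x right, y down, z forward; pixel columns grow to the right and rows downward; lengths in m; the calibration is good to about 2 mm. A picture is of the moment at which its call begins. There is no depth.
- bot.sign_off(): hands the job in; it is judged then, once.
The state is a dict: "t": time; "q": joint angles; "joint_velocities": joint speeds; "joint_efforts": joint torques, N m; "tool_pos": TCP position; "ee_rot": TCP orientation; "wrist_force": force on the tool from outside, world axes, zero at the start; "wrist_torque": the same for the moment, N m; "opening": finger opening in m; "grasp_force": force on a finger pad.
Only numpy, scipy, OpenCV 4.12 (cv2) and the standard library are available. Lean on these libraries where they do the work, as an engineer would, in place of code of your own. Each camera call takes 0.05 s, during which the arm holds its last target. There are 200 camera calls.

### The job

Turn the press's turntable until the tall steel sample cup stands right under the plunger and the table has clicked into its detent there. Then, not before, push the guard gate shut until its latch snaps in, and leave the jar, the timer and the white puck where they are.

Things in the scene. Friction and masses are not known exactly. Their poses are not given: they have to be found in the camera images.
- machine: Indexing press fixed to the bench; its place and yaw vary. Black base plate 300 x 400 x 18 mm (its x -150 to 150, y -195 to 205). Origin on the bench under the turntable's vertical axis, z up. +y side: press, with a white column (x -38 to 38, y 157 to 187 mm, 233 mm high). -y side: guard gate. Its -x and +x sides are open.
- carousel (a joint): Turntable angle about its vertical axis, rad, anticlockwise from above, without end stops; starts anywhere but home. 0 or a full turn = tall cup under the plunger. A sprung roller clicks into a star wheel at every 60 degrees: past half-way the table snaps on to the next station by itself; leaving one takes about 3 N at a post. Now and then it starts balanced half-way between two.
- axis (a point): On the turntable's axis at its top, 55 mm above the bench. Aluminium disc 244 mm across. Six stations 60 degrees apart at 66 mm radius: one tall steel cup, five flat white dishes 8 mm high.
- cup (a point): Centre of the top of the tall steel sample cup (48 mm across, 40 mm high with its white pressing disc), fixed to the turntable at 66 mm radius; top 95 mm above the bench. Its post stands 42 mm further out on the same radius.
- plunger (a point): Centre of the underside of the press's fixed plunger foot (34 mm across, white), 113 mm above the bench, at machine x = 0, y = 66 mm. It hangs from a white arm 44 mm wide (underside 169 mm above the bench) that reaches from the column to y = 57 mm; over it a toggle clamp whose handle lies back over the column, up to 297 mm high.
- gate (a joint): Opening of the guard gate, rad: 0 = shut on its stop, widest 1.1; starts 0.45 to 0.85. Upright aluminium panel 180 x 8 mm, from 20 to 110 mm above the bench, vertical hinge at its +x end (machine frame). Shut, it lies along machine x at y = -150; its free end swings out to -y as it opens. Moves freely, stays where left. Push its outer face to shut it.
- gate_hinge (a point): Point on the gate's hinge axis at the gate's top edge (110 mm above the bench), at machine x = 100, y = -150 mm.
- gate_end (a point): Mid-thickness of the gate's free end at its top edge, 180 mm from the hinge axis.
- latch (a joint): Travel of the gate's sprung brass latch bolt, m: 0 = fully out, 0.014 = pressed in. The bevelled bolt stands 14 mm out of the free end; in about the last 0.1 rad of closing it rides over the steel strike roller on the fixed post (about 5 N at the free end), then springs out behind it and keeps the gate shut.
- jar_mid (a point): Middle of a lidded clear jar, 70 mm across, 95 mm high, loose on the bench right of the gate (-y side). Bystander.
- timer_mid (a point): Middle of a white bench timer, 65 x 90 x 22 mm, loose on the bench right of the gate (-y side), farther from the robot than the jar. Bystander.
- puck_mid (a point): Middle of a white plastic puck, 80 mm across, 25 mm thick, loose on the bench behind the column (+y side). Bystander.
- post0 (a point): Centre of the top of the post beside the tall cup. Outside each of the six stations, on the same radius line, stands such a plain steel post fixed to the disc: 14 mm across, at 108 mm radius, its top 125 mm above the bench. Push the posts to turn the table.

How it is judged:
On the way, in this order (a step that is already met when the one before it is completed fails the run):
1. the tall cup stands under the plunger, the turntable at rest in its detent, with the gate still open (horizontal distance between cup and plunger below 0.006 m and velocity of joint carousel between -0.05 and 0.05 rad/s and value of joint gate above 0.15 rad), for 0.2 s.
2. the gate is shut and its latch has sprung out behind the strike (value of joint gate below 0.045 rad and value of joint latch below 0.003 m), for 0.2 s.
At the end, for the whole second after the job is handed in: The tall cup stands within 6 mm (seen from above) of the plunger's axis with the turntable at rest, and the gate is shut (under 0.045 rad) with its latch bolt out to within 3 mm (all of step 2 and horizontal distance between cup and plunger below 0.006 m and velocity of joint carousel between -0.05 and 0.05 rad/s); the robot touches nothing.
It fails at once if the jar, the timer or the puck is shifted by more than 25 mm (distance of any of jar_mid, timer_mid, puck_mid from where it was at the start of the episode above 0.025 m).
It also fails if it takes over 64 s, if anything falls off the work surface, if the arm or the gripper's body presses on something with over 40 N, if the wrist force passes 120 N, or if a joint passes its speed limit or range.

## Working session

There is one attempt and no reset: what is moved stays moved. The work goes in short steps, Python scripts to look and compute and a shell command to move; the robot and the scene stay as the last step left them, time stands still between calls to the robot, and variables do not carry over. Pictures are saved under pics/ and viewed, at most 10 in all, crops included, and the job is handed in when it is done.

```bash
mkdir -p pics; python3 - <<'E'
from workcell import get_state,camera,bot
import cv2,numpy as np
s=get_state();print(s['t'],s['tool_pos'],s['ee_rot'],bot.tip_extent)
for n in("top","side"):
    c=camera(n);cv2.imwrite(f"pics/{n}0.png",c["frame"][:,:,::-1]);print(n,c["fx"],c["cx"],c["cy"],np.round(c["R"],3).tolist(),np.round(c["t"],3))
E
```

```text
0.0 [0.18506765 0.59658645 0.22680948] [-4.70612950e-01 -3.10600929e+00  2.00325308e-03] 0.022
top 543.7431170691967 318.2198939849476 241.23549188548094 [[0.015, -1.0, -0.005], [-0.986, -0.014, -0.168], [0.168, 0.008, -0.986]] [0.019 0.581 1.361]
side 542.6731222702206 318.0477276199827 237.07742099164395 [[0.963, -0.268, 0.024], [-0.143, -0.587, -0.797], [0.228, 0.764, -0.603]] [-0.555  0.18   1.22 ]
```

View pics/top0.png

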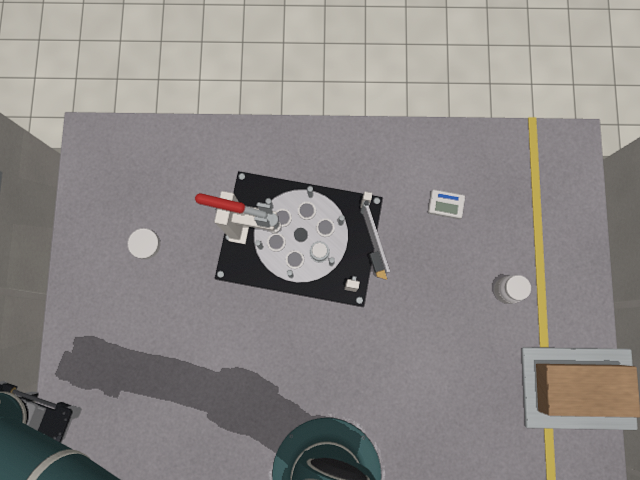

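View pics/side0.png

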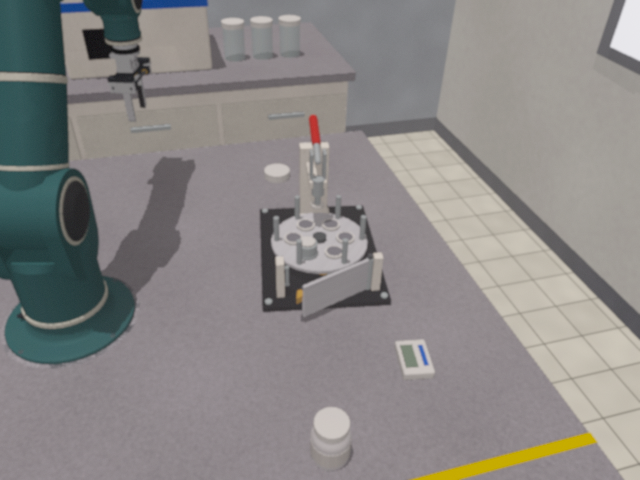

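The top view shows the machine with its axis near (301,235), the tall cup near (319,250), the column near (236,218), and the gate running from (367,197) to (382,275). The side view shows the same machine. I'll enlarge both.

```bash
python3 - <<'E'
import cv2
a=cv2.imread("pics/top0.png")[160:316,195:403];cv2.imwrite("pics/top1.png",cv2.resize(a,None,fx=3.8,fy=3.8,interpolation=cv2.INTER_CUBIC))
a=cv2.imread("pics/side0.png")[180:330,245:400];cv2.imwrite("pics/side1.png",cv2.resize(a,None,fx=4,fy=4,interpolation=cv2.INTER_CUBIC))
E
```

```text
(no output)
```

View pics/top1.png

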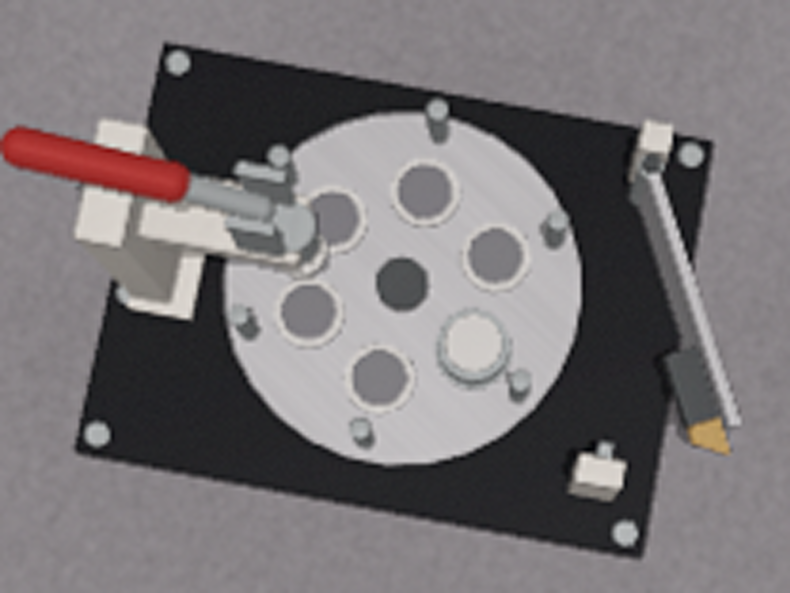

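View pics/side1.png

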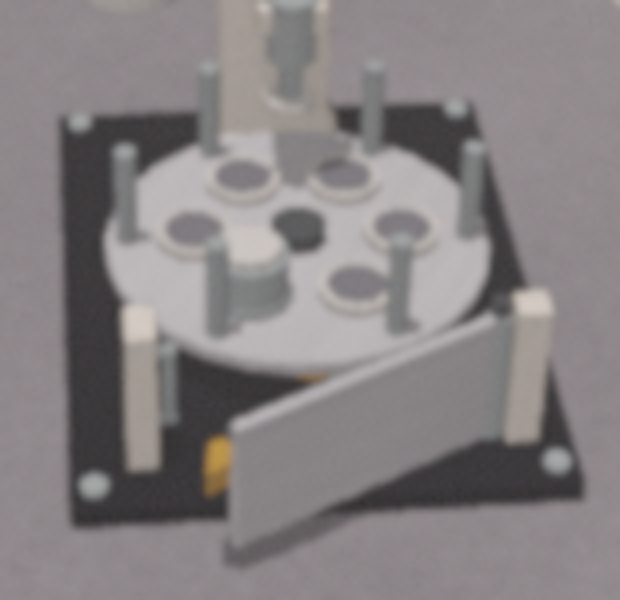

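Enlarged, these are the crop pixels that matter:

| Point | Top crop | Side crop |
|---|---|---|
| Cup top | (473,342) | (252,244) |
| post0 top | (519,378) | (217,243) |
| Hub | (402,283) | (299,220) |
| Gate end | (737,420) | (234,428) |
| Hinge | (652,165) | (503,308) |

The plate corners in the top crop are (165,43), (713,142), (641,557) and (77,453).

```bash
cat > h.py <<'E'
import numpy as np,cv2
from workcell import camera,get_state
from scipy.spatial.transform import Rotation as Ro
def ray(c,p):
    d=np.array([(p[0]-c["cx"])/c["fx"],(p[1]-c["cy"])/c["fy"],1]);R=np.array(c["R"]);return -R.T@np.array(c["t"]),R.T@d
def onz(c,p,z):
    o,d=ray(c,p);return o+d*(z-o[2])/d[2]
def tri(c1,p1,c2,p2):
    o1,d1=ray(c1,p1);o2,d2=ray(c2,p2)
    s=np.linalg.lstsq(np.c_[d1,-d2],o2-o1,rcond=None)[0];a=o1+s[0]*d1;b=o2+s[1]*d2
    return (a+b)/2,np.linalg.norm(a-b)
T=lambda p:(np.array(p)+.5)/3.8-.5+[195,160]
S=lambda p:(np.array(p)+.5)/4-.5+[245,180]
def proj(c,X):
    x=np.array(c["R"])@X+c["t"];return [x[0]/x[2]*c["fx"]+c["cx"],x[1]/x[2]*c["fy"]+c["cy"]]
E
python3 - <<'E'
from h import *
ct,cs=camera("top"),camera("side")
for n,a,b in[("cup",(473,342),(252,244)),("post0",(519,378),(217,238)),("hub",(402,283),(299,220)),("gend",(737,420),(234,428)),("hinge",(652,165),(503,308))]:
    p,e=tri(ct,T(a),cs,S(b));print(n,p.round(4),round(e,4))
W=np.array([onz(ct,T(p),.018)[:2] for p in[(165,43),(713,142),(641,557),(77,453)]])
M=np.array([[.15,.205],[.15,-.195],[-.15,-.195],[-.15,.205]])
Wc=W-W.mean(0);Mc=M-M.mean(0)
z=np.sum((Wc[:,0]+1j*Wc[:,1])*(Mc[:,0]-1j*Mc[:,1]));yaw=np.angle(z)
R=np.array([[np.cos(yaw),-np.sin(yaw)],[np.sin(yaw),np.cos(yaw)]]);o=W.mean(0)-R@M.mean(0)
print("yaw",yaw,"o",o,"res",(W-(M@R.T+o)).round(4).tolist())
ax=onz(ct,T((402,288)),.055)[:2]
for n,p,z in[("cup",(473,342),.095),("post0",(519,378),.125),("gend",(737,420),.11),("hinge",(652,165),.11),("hub",(402,284),.06)]:
    m=R.T@(onz(ct,T(p),z)[:2]-o);print(n,m.round(4),np.hypot(*m).round(4),np.degrees(np.arctan2(m[1],m[0])))
np.savez("m.npz",R=R,o=o)
print("plunger",o+R@[0,.066])
E
```

```text
cup [0.5529 0.0245 0.0968] 0.0033
post0 [ 0.5244 -0.0053  0.1288] 0.002
hub [0.5964 0.073  0.0717] 0.0036
gend [ 0.5002 -0.1465  0.111 ] 0.0008
hinge [ 0.6694 -0.0915  0.1162] 0.0035
yaw -0.1682443760840169 o [0.5949784  0.07295931] res [[-0.0011, -0.0016], [-0.0013, 0.0021], [0.002, 0.0023], [0.0004, -0.0028]]
cup [-0.0348 -0.0548] 0.0649 -122.41569107899424
post0 [-0.0569 -0.089 ] 0.1057 -122.60047037409797
gend [-0.0562 -0.2323] 0.239 -103.5907460710581
hinge [ 0.1007 -0.1499] 0.1805 -56.11677534752057
hub [0.0009 0.001 ] 0.0013 47.2517270464405
plunger [0.60603022 0.13802741]
```

The cup is at machine angle -122.5°, with home at +90°, so the table sits nearly balanced between stations. I'll turn it 147.6° clockwise. To do this I'll straddle the post at -2.6° on the far side and follow the arc, staying clear of the press. The measured points match the given geometry to within 3 mm.

```bash
cat >> h.py <<'E'
m=np.load("m.npz") ;Rm,om=m["R"],m["o"];YAW=np.arctan2(Rm[1,0],Rm[0,0])
def rel(X,ydir=None):  # shift in present tool axes, spin deg
    s=get_state();R=Ro.from_rotvec(s["ee_rot"]).as_matrix();d=R.T@(np.array(X)-s["tool_pos"])
    a=np.degrees(np.arctan2(R[1,1],R[0,1]))
    return d.round(4),(None if ydir is None else round((a-ydir+180)%360-180,1))
def pol(phi,r,z):
    return np.r_[om+Rm@(r*np.array([np.cos(np.radians(phi)),np.sin(np.radians(phi))])),z]
E
python3 - <<'E'
from h import *
p=pol(-2.6,.108,.36);print(p,rel(p,-2.6+90+np.degrees(YAW)))
ct=camera("top");print((np.array(proj(ct,pol(-2.6,.108,.125)))-[195,160])*3.8)
E
```

```text
[0.70052348 0.05006311 0.36      ] (array([-0.6543, -0.3696, -0.1326]), np.float64(-5.0))
[436.33806839 108.55689153]
```

```bash
python3 -m inch '[[0,0,-0.06,0,0.45],[0,0,-0.12,0,0.45],[0,0,-0.133,0,0.45],[-0.05,-0.028,-0.133,-5,0.45],[-0.1,-0.056,-0.133,-5,0.45],[-0.15,-0.084,-0.133,-5,0.45],[-0.2,-0.112,-0.133,-5,0.45],[-0.25,-0.14,-0.133,-5,0.45]]'
python3 -m inch '[[-0.05,-0.028,0,0,0.45],[-0.1,-0.056,0,0,0.45],[-0.15,-0.084,0,0,0.45],[-0.2,-0.112,0,0,0.45],[-0.25,-0.14,0,0,0.45],[-0.3,-0.17,0,0,0.45],[-0.35,-0.2,0,0,0.45],[-0.4,-0.225,0,0,0.45]]'
python3 - <<'E'
from h import *
print(rel(pol(-2.6,.108,.36),-2.6+90+np.degrees(YAW)))
E
```

```text
t: 1.25
tool_pos: [0.3834, 0.3875, 0.3599]
ee_rot: [-0.335, -3.123, 0.001]
wrist_force: [0.9, 0.5, 0.3]
opening: 0.0423
grasp_force: 0.0
t: 2.25
tool_pos: [0.7268, 0.0829, 0.3597]
ee_rot: [-0.335, -3.123, 0.001]
wrist_force: [-0.1, 0.1, -0.4]
opening: 0.0422
grasp_force: 0.0
(array([ 0.0187, -0.0377, -0.0002]), np.float64(-0.0))
```

```bash
python3 -m inch '[[0.019,-0.038,0,0,0.45],[0.019,-0.038,0,0,0.45],[0.019,-0.038,0.06,0,0.45],[0.019,-0.038,0.12,0,0.45],[0.019,-0.038,0.16,0,0.45],[0.019,-0.038,0.16,0,0.45],[0.019,-0.038,0.16,0,0.45]]'
python3 - <<'E'
from h import *
print(rel(pol(-2.6,.108,.11),-2.6+90+np.degrees(YAW)))
a=camera("top")["frame"][110:310,195:405,::-1];b=camera("side")["frame"][110:310,225:415,::-1]
w=camera("wrist")["frame"][:,:,::-1]
cv2.imwrite("pics/h1.png",np.hstack([cv2.resize(a,(400,380)),cv2.resize(b,(361,380))]))
E
```

```text
t: 3.12
tool_pos: [0.6998, 0.0517, 0.2023]
ee_rot: [0.334, 3.122, 0.001]
wrist_force: [0.5, -0.2, 0.2]
opening: 0.0421
grasp_force: 0.0
(array([-0.0008, -0.0015,  0.0923]), np.float64(0.0))
```

View pics/h1.png

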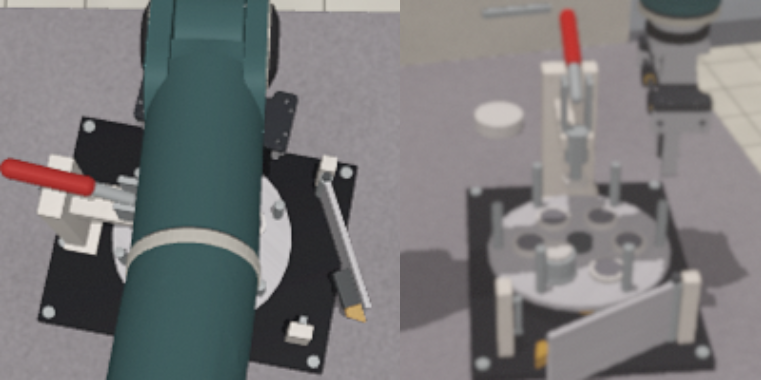

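The forearm is well above the press and the fingers are above the far post, near crop pixel (668,160). Next I'll descend.

```bash
python3 -m inch '[[-0.001,-0.0015,0.03,0,0.45],[-0.001,-0.0015,0.06,0,0.45],[-0.001,-0.0015,0.08,0,0.45],[-0.001,-0.0015,0.092,0,0.45],[-0.001,-0.0015,0.092,0,0.25],[-0.001,-0.0015,0.092,0,0.25],[-0.001,-0.0015,0.092,0,0.25]]' 5
python3 - <<'E'
from h import *
print(rel(pol(-2.6,.108,.11),-2.6+90+np.degrees(YAW)))
c=camera("wrist");cv2.imwrite("pics/w1.png",np.hstack([c["frame"][:,:,::-1]]))
E
```

```text
t: 4.15
tool_pos: [0.7002, 0.0497, 0.1094]
ee_rot: [0.335, 3.122, 0.0]
wrist_force: [0.5, -0.5, 0.4]
opening: 0.0233
grasp_force: 0.0
(array([-0.0003,  0.0004, -0.0006]), np.float64(0.0))
```

View pics/w1.png

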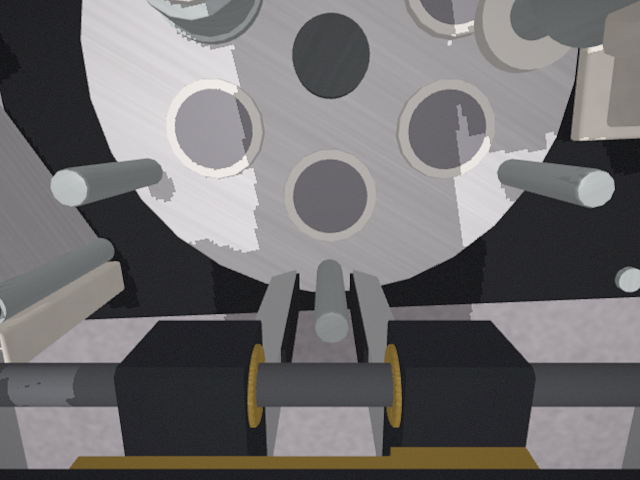

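The post stands centred between the fingers, at about (331,325). I'll turn it clockwise along the arc.

```bash
python3 -m inch '[[0.0006,-0.0113,0,6,0.25],[0.0024,-0.0225,0,12,0.25],[0.0053,-0.0334,0,18,0.25],[0.0093,-0.0439,0,24,0.25],[0.0145,-0.054,0,30,0.25],[0.0206,-0.0635,0,36,0.25],[0.0277,-0.0723,0,42,0.25],[0.0357,-0.0803,0,48,0.25]]'
python3 - <<'E'
from h import *
print(rel(pol(-50.6,.108,.11),-50.6+90+np.degrees(YAW)))
E
```

```text
t: 5.2
tool_pos: [0.6479, -0.0208, 0.1089]
ee_rot: [1.58, 2.715, 0.002]
wrist_force: [1.3, 2.5, -0.2]
opening: 0.0238
grasp_force: 1.1
(array([-0.0003,  0.0005, -0.0011]), np.float64(-0.2))
```

```bash
python3 -m inch '[[0.0006,-0.0113,0,6,0.25],[0.0024,-0.0225,0,12,0.25],[0.0053,-0.0334,0,18,0.25],[0.0093,-0.0439,0,24,0.25],[0.0145,-0.054,0,30,0.25],[0.0206,-0.0635,0,36,0.25],[0.0277,-0.0723,0,42,0.25],[0.0357,-0.0803,0,48,0.25]]'
python3 - <<'E'
from h import *
print(rel(pol(-98.6,.108,.11),-98.6+90+np.degrees(YAW)))
E
python3 -m inch '[[0.0006,-0.0113,0,6,0.25],[0.0024,-0.0225,0,12,0.25],[0.0053,-0.0334,0,18,0.25],[0.0093,-0.0439,0,24,0.25],[0.0145,-0.054,0,30,0.25],[0.0206,-0.0635,0,36,0.25],[0.0277,-0.0723,0,42,0.25],[0.0357,-0.0803,0,48,0.25]]'
python3 - <<'E'
from h import *
print(rel(pol(-150,.108,.11),-150+90+np.degrees(YAW)))
cv2.imwrite("pics/w2.png",cv2.resize(np.hstack([camera("wrist")["frame"],camera("top")["frame"]])[:,:,::-1],(800,300),interpolation=cv2.INTER_AREA))
E
```

```text
t: 6.2
tool_pos: [0.5607, -0.03, 0.109]
ee_rot: [2.548, 1.837, 0.002]
wrist_force: [3.8, 0.7, -1.4]
opening: 0.0235
grasp_force: 1.6
(array([ 0.0005,  0.0003, -0.001 ]), np.float64(-0.2))
t: 7.2
tool_pos: [0.4953, 0.0296, 0.1088]
ee_rot: [-3.075, -0.642, -0.001]
wrist_force: [0.4, 2.1, -0.1]
opening: 0.0238
grasp_force: 0.4
(array([ 0.0009, -0.006 , -0.0011]), np.float64(3.2))
```

View pics/w2.png

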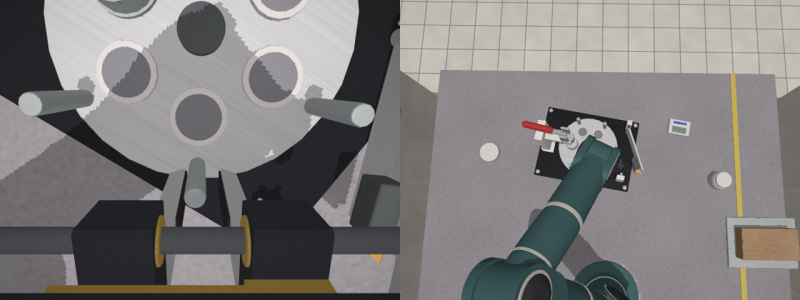

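The post is still captured and the gate looks untouched. I'll finish the last 3°, let it settle, open the fingers and lift.

```bash
python3 -m inch '[[0.001,-0.006,0,3.2,0.25],[0.001,-0.006,0,3.2,0.25],[0.001,-0.006,0,3.2,0.25],[0.001,-0.006,0,3.2,0.45],[0.001,-0.006,0,3.2,0.45],[0.001,-0.006,0,3.2,0.45],[0.001,-0.006,0,3.2,0.45]]'
python3 -m inch '[[0,0,-0.03,0,0.45],[0,0,-0.06,0,0.45],[0,0,-0.12,0,0.3],[0,0,-0.15,0,0.1],[0.0,0,-0.15,0,0],[-0.05,0,-0.15,0,0],[-0.1,0,-0.15,0,0],[-0.1,0,-0.15,0,0]]'
python3 - <<'E'
from h import *
c=camera("top");a=c["frame"][160:316,195:403,::-1];np.savez("ct.npz",**{k:c[k] for k in c})
cv2.imwrite("pics/top2.png",cv2.resize(a,None,fx=3.8,fy=3.8,interpolation=cv2.INTER_CUBIC))
for k,z,r in((0,.113,0.066),(-150,.125,.108),(30,.125,.108),(-90,.125,.108)):
    print((np.array(proj(c,pol(k if r>.1 else 90,r,z)))-[195,160])*3.8)
E
```

```text
t: 8.18
tool_pos: [0.4938, 0.0348, 0.1085]
ee_rot: [3.091, 0.561, 0.0]
wrist_force: [0.3, 0.3, 0.3]
opening: 0.0423
grasp_force: 0.0
t: 9.18
tool_pos: [0.399, -0.0005, 0.2576]
ee_rot: [3.09, 0.562, -0.001]
wrist_force: [-1.1, -1.4, 0.4]
opening: 0.0009
grasp_force: 0.0
[299.71509555 251.54673491]
[453.46527417 422.54589381]
[344.04161593 113.64399681]
[562.30046174 295.96228046]
```

View pics/top2.png

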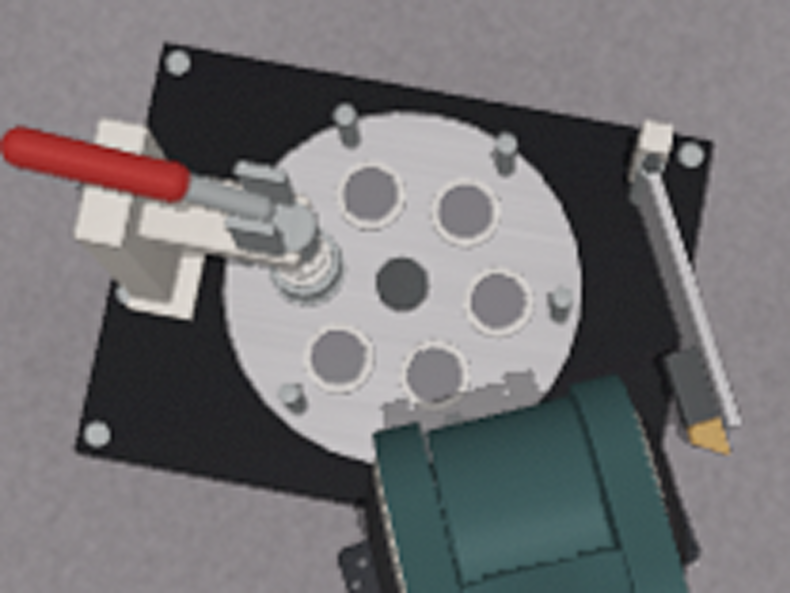

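The cup is under the plunger. The posts are at (345,115) and (563,297), against a home prediction of (344,114) and (562,296). The gate is still open and touches nothing. Next, the gate.

```bash
python3 - <<'E'
from h import *
p=np.r_[om+Rm@[-.05,-.28],.23];print(p,rel(p,np.degrees(YAW)-90))
ct=camera("top");j=onz(ct,(516,288),.095);t=onz(ct,(447,204),.022);print(j,t)
E
```

```text
[ 0.49879789 -0.19471458  0.23      ] (array([0.0279, 0.2163, 0.0265]), np.float64(30.1))
[ 0.46288404 -0.46233152  0.095     ] [ 0.69108941 -0.31457667  0.022     ]
```

```bash
python3 -m inch '[[0.007,0.054,0.01,8,0],[0.014,0.108,0.02,16,0],[0.021,0.162,0.0265,24,0],[0.028,0.2165,0.0265,30,0],[0.028,0.2165,0.0265,30,0],[0.028,0.2165,0.0265,30,0]]'
python3 -m inch '[[0,0,0.05,0,0],[0,0,0.1,0,0],[0,0,0.14,0,0],[0,0,0.148,0,0],[0,0,0.148,0,0]]'
python3 - <<'E'
from h import *
p=np.r_[om+Rm@[-.05,-.28],.082];print(p,rel(p,np.degrees(YAW)-90))
E
```

```text
t: 10.02
tool_pos: [0.5024, -0.197, 0.2299]
ee_rot: [3.127, -0.266, -0.004]
wrist_force: [-0.8, 0.5, -0.3]
opening: 0.0008
grasp_force: 0.0
t: 10.65
tool_pos: [0.5026, -0.1932, 0.0842]
ee_rot: [3.13, -0.257, -0.001]
wrist_force: [0.2, 0.1, 0.4]
opening: 0.0009
grasp_force: 0.0
[ 0.49879789 -0.19471458  0.082     ] (array([-0.0035,  0.0021,  0.0022]), np.float64(0.2))
```

```bash
python3 -m inch '[[-0.003,-0.015,0.002,0,0],[-0.003,-0.027,0.002,0,0],[-0.003,-0.039,0.002,0,0],[-0.003,-0.051,0.002,0,0],[-0.003,-0.063,0.002,0,0],[-0.003,-0.075,0.002,0,0],[-0.003,-0.087,0.002,0,0],[-0.003,-0.095,0.002,0,0]]'
python3 -m inch '[[0,-0.004,0,0,0],[0,-0.008,0,0,0],[0,-0.012,0,0,0],[0,-0.016,0,0,0],[0,-0.016,0,0,0]]'
python3 - <<'E'
from h import *
s=get_state();print(Rm.T@(s["tool_pos"][:2]-om),s["wrist_force"])
E
```

```text
t: 11.65
tool_pos: [0.5152, -0.0982, 0.0819]
ee_rot: [3.131, -0.258, -0.0]
wrist_force: [-3.7, -5.2, 0.7]
opening: 0.0004
grasp_force: 2.5
t: 12.28
tool_pos: [0.5179, -0.0828, 0.082]
ee_rot: [-3.131, 0.258, -0.0]
wrist_force: [-0.1, 0.2, -0.5]
opening: 0.0004
grasp_force: 0.0
[-0.04990827 -0.16647937] [-0.14006175  0.15963812 -0.48665586]
```

```bash
python3 -m inch '[[0,-0.002,0,0,0],[0,-0.004,0,0,0],[0,-0.006,0,0,0],[0,-0.006,0,0,0]]'
python3 -m inch '[[0,0.02,0,0,0],[0,0.06,0,0,0],[0,0.09,0,0,0],[0,0.09,-0.06,0,0],[0,0.12,-0.12,0,0],[0,0.16,-0.16,0,0],[0,0.2,-0.16,0,0],[0,0.2,-0.16,0,0]]'
python3 - <<'E'
from h import *
c=camera("top");a=c["frame"][160:316,195:403,::-1];b=camera("side")["frame"][180:330,245:400,::-1]
cv2.imwrite("pics/end.png",np.hstack([cv2.resize(a,(430,322)),cv2.resize(b,(333,322))]))
E
```

```text
t: 12.78
tool_pos: [0.5182, -0.0803, 0.0821]
ee_rot: [3.126, -0.262, 0.001]
wrist_force: [-1.3, -19.8, -4.9]
opening: 0.0004
grasp_force: 9.4
t: 13.78
tool_pos: [0.4848, -0.2773, 0.2426]
ee_rot: [3.13, -0.265, 0.002]
wrist_force: [-0.2, -0.0, 0.0]
opening: 0.0006
grasp_force: 0.0
```

View pics/end.png

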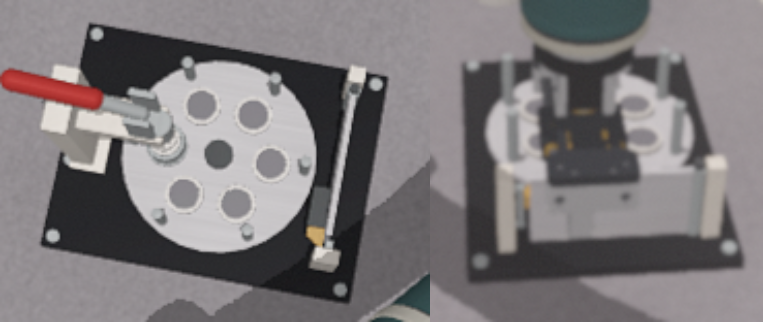

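The gate is shut, parallel to the plate edge, with the bolt out behind the strike at (315,235). It gave way past the roller and then met its stop at 20 N. The cup is still under the plunger and the arm is clear.

```bash
python3 -c "
from workcell import bot
print(bot.sign_off())"
```

```text
the job is handed in; nothing more can be done
None
```

I turned the table until the tall cup clicked in under the plunger, then pushed the gate shut until it latched, and handed the job in at about 14 s of the 64 s; the jar, timer and puck were not touched, and no verdict came back.

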